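# Feel along the sanded bead of a corner shelf

## Robot

A 7-joint arm with a two-finger parallel gripper is mounted at the origin on the work surface. World frame = base frame: x ahead of the robot, y to its left, z up, the work surface at z = 0. Lengths are in m, angles in rad, forces in N, time in s.
With the tool pointing down it reaches from about 0.35 to 0.9 m from the base axis. Payload 8.1 kg.
Tool frame: the origin (TCP) lies midway between the tips of the shut fingers; the grasp point (between the pads) lies 19 mm behind it; z points along the fingers, y is the direction in which the jaws open and shut (so a half turn about z gives the same grasp; the last joint's range is limited). The gripper opens to 85 mm and grips with 20 to 120 N. Pads are 22 mm wide; open, the fingers measure 114 mm over their backs; the gripper's body (76 mm by 85 mm) begins 54 mm behind the grasp point. The pads swing forward as they close: fully open they stand 13 mm farther back than shut.
Start: joints at [-1.431, 0.434, 0.025, 1.573, -0.012, 1.134, -0.075], TCP at [0.15, 0.607, 0.231] pointing down, gripper open.
Joint ranges: [-2.62, 2.62], [-0.44, 2.09], [-1.27, 1.32], [0.08, 2.57], [-1.32, 4.46], [0.12, 2], [-2.74, 2.74]. Speed limits (rad/s): [2.22, 2.22, 3.01, 3.01, 3.14, 3.14, 3.14].

## Interface

Orientations are given as a 3x3 rotation matrix whose columns are the frame's x, y, z axes.
In Python, from station import * gives the robot as it stands. The module is installed in compiled form; this text tells all that it offers.
- The arm moves only by the tool jog_arm, never from a script. Its argument "deltas" is a list that holds one entry, the list of rows, each a list of 7 numbers: the shift along the tool's x, y, z in cm, then the turn, a rotation vector about the tool's x, y, z in rad, then the finger opening in cm, from 0 to 8.54. A call has 1 to 20 rows; each row shifts and turns the commanded pose from where the row before left it, along the tool's axes as they then stand; what a row does not reach is not made up. A row lasts 1/10 s, in which the tool goes at most 50 mm and 8.59 degrees, less where a joint would pass 70% of its speed; a pose out of reach is approached as far as the arm can. A call is refused whole if a number of a shift passes 5 or a number of a turn 0.15, either way. A call with a gripper value outside its range is refused whole. The fingers move at their own pace and stop on an object; "newtons" is the grip in N (left out, the last holds). Time passes only in rows, so rows that do not move let the fingers close. It gives the time, the measured TCP pose, the force and the opening at its end, in the units of the state.
- observe(): the state, without advancing time (a new reading comes with each control period).
- camera(name): name is "side" or "top" or "wrist"; returns a dict with "frame" (400x640x3 uint8, red, green, blue), "camera_matrix" (3x3 intrinsics, pixels), "k1" (the pictures are not rectified: a ray, as slopes to the right and down, at radius r is drawn at 1 + k1 r^2 times it, then the intrinsics apply), "camera_from_world" (4x4, takes a point from world to camera coordinates). Camera axes: x right, y up, looking along -z (the intrinsics and any distortion apply to the point x, -y, -z); pixel columns grow to the right and rows downward; lengths in m; the calibration is good to about 2 mm. A picture is of the moment at which its call begins. There is no depth.
- job_done(): hands the job in, once; it reports no verdict.
Trained networks look in the newest picture that a camera, given by its name, has taken for a name from the list of things; names that differ only in an ending like _2 or _b are one class to them, and where a whole thing is asked for, a point or a joint stands for the part that bears it (a point fixed in the world has none). Each returns a list of dicts, best first, with "score" (0 to 1); they miss things now and then, are a little off and sometimes report something else, mostly with a low value. They report only what shows in the picture. A call takes as long as a camera call.
- cut_out(query, camera): "pixels" (400x640 bool, what is visible of it) and "pixel" ([column, row] in pixels, amid what is visible of it).
- pinpoint(query, camera): "pixel" ([column, row] in pixels: a listed point, or the origin of a listed thing).
The state is a dict: "clock": time; "q": joint angles; "joint_velocities": joint speeds; "joint_efforts": joint torques, N m; "eef_pos": TCP position; "tcp_rot": TCP orientation; "contact_force": force on the tool from outside, world axes, zero at the start; "torque": the same for the moment, N m; "grip_width": finger opening in m.
Only numpy, scipy, OpenCV 4.12 (cv2) and the standard library are available. Lean on these libraries where they do the work, as an engineer would, in place of code of your own. Each camera call takes 0.05 s, during which the arm holds its last target. There are 200 camera calls.

## Task

The dark half-round bead along the curved front of the corner shelf has just been sanded, and someone must feel it for rough spots. With the gripper shut, set the fingertips down lightly on top of the bead at the end on the robot's left, draw them along its crest to the end on the robot's right in one light, unbroken stroke (never off the bead between its ends), and then lift clear. Do not grip, lift or shift the shelf, which lies loose on soft foam pads, and leave the sanding block, jar, tin and file as they are.

Things in the scene. Friction and masses are not known exactly. Their poses are not given: they have to be found in the camera images.
- shelf: loose quarter-round corner shelf of pale plywood, 15 mm thick, radius 210 mm, flat on four foam pads, its upper face 28 to 29 mm above the bench. Origin: its square corner, on the underside; -x runs from there through the middle of the curved front (facing the robot), y to the robot's left, z up. The foam is soft: pressed at the bead it gives 1 mm per 1 to 1.5 N, up to 10 mm, and comes back.
- bead: the dark wooden half-round bead fixed along the curved front edge of the shelf, on its upper face: 12 mm wide, standing 6 mm above the face. Its crest is an arc of 204 mm radius about the shelf's square corner, from 44 degrees to the left to 44 degrees to the right of the middle. Pose as shelf (same origin and axes).
- bead_left (a point): a point on the crest (topmost line) of the half-round bead, 7 mm short of its end on the robot's left (42 degrees left of the middle); as the shelf lies it is 34 to 35 mm above the bench top. Axes as for shelf.
- bead_mid_left (a point): a point on the crest (topmost line) of the half-round bead, 21 degrees left of the middle; as the shelf lies it is 34 to 35 mm above the bench top. Axes as for shelf.
- bead_mid (a point): a point on the crest (topmost line) of the half-round bead, at the middle of the arc; as the shelf lies it is 34 to 35 mm above the bench top. Axes as for shelf.
- bead_mid_right (a point): a point on the crest (topmost line) of the half-round bead, 21 degrees right of the middle; as the shelf lies it is 34 to 35 mm above the bench top. Axes as for shelf.
- bead_right (a point): a point on the crest (topmost line) of the half-round bead, 7 mm short of its end on the robot's right (42 degrees right of the middle); as the shelf lies it is 34 to 35 mm above the bench top. Axes as for shelf.
- shelf_corner (a point): the shelf's square corner on its upper face, 28 to 29 mm above the bench top: the centre of the bead's arc. Axes as for shelf.
- block: loose cork sanding block wrapped in brown abrasive paper, 100 x 62 x 29 mm, standing on the shelf between its square corner and the middle; at least 40 mm inside the bead. Origin: centre of its underside.
- jar: grey screw jar with a red lid, 68 mm across, 90 mm high, standing on the bench behind one of the shelf's straight sides. Origin: centre of its underside.
- tin: steel tin with a yellow band, 80 mm across, 88 mm high, standing on the bench behind the other straight side. Origin: centre of its underside.
- file: flat file, 295 mm long with its round pale wooden handle (28 mm thick, the highest part), lying on the bench on the robot's side of the shelf, at least 30 mm clear of it. Origin: near the middle of its length, on the underside; y points along it to the tip.

How it is judged:
By the outcome, as a careful person would: the job done as asked, in the order asked, and still so for the second after the job is handed in, with the robot touching nothing.
It also fails if it takes over 58 s, if anything falls off the work surface, if the arm or the gripper's body presses on something with over 40 N, if the wrist force passes 120 N, or if a joint passes its speed limit or range.

## Working session

There is one attempt and no reset: what is moved stays moved. The work goes in short steps, Python scripts to look and compute and a tool call to move; the robot and the scene stay as the last step left them, time stands still between calls to the robot, and variables do not carry over. Pictures are saved under pics/ and viewed, about 8 in all and at most 12, crops included, and the job is handed in when it is done.

Besides the shell and the picture viewer there is one more tool, called after "Emit:" in YAML: its name, and indented under it one key for each argument. jog_arm: Moves the arm, as the interface text tells. Its arguments: {"type":"object","properties":{"deltas":{"type":"array","items":{"type":"array","items":{"type":"array","items":{"type":"number"}}}},"newtons":{"type":"number"}},"required":["deltas"]}

```bash
mkdir -p pics; cat > h.py <<'E'
from station import *
import numpy as np, cv2
def unproj(c,px,z):
    K=np.array(c["camera_matrix"]);T=np.array(c["camera_from_world"])
    p=np.atleast_2d(np.array(px,float))
    s=(p-[K[0,2],K[1,2]])/[K[0,0],K[1,1]]
    u=cv2.undistortPoints(p.reshape(-1,1,2),K,np.array([c["k1"],0,0,0,0.])).reshape(-1,2)
    R,t=T[:3,:3],T[:3,3]; o=-R.T@t
    d=np.c_[u[:,0],-u[:,1],-np.ones(len(u))]@R
    return o+d*((z-o[2])/d[:,2])[:,None]
def proj(c,P):
    K=np.array(c["camera_matrix"]);T=np.array(c["camera_from_world"])
    q=np.atleast_2d(P)@T[:3,:3].T+T[:3,3]; q=q*[1,-1,-1]
    return cv2.projectPoints(q,np.zeros(3),np.zeros(3),K,np.array([c["k1"],0,0,0,0.]))[0].reshape(-1,2)
E
python3 - <<'E'
from h import *
s=observe();print(s["eef_pos"],s["tcp_rot"],s["contact_force"],s["grip_width"])
im=[]
for n in("top","side"):
    c=camera(n);im.append(c["frame"][:,:,::-1])
    print(n,np.round(-np.array(c["camera_from_world"])[:3,:3].T@np.array(c["camera_from_world"])[:3,3],3))
    for q,z in [("bead_left",.0345),("bead_mid_left",.0345),("bead_mid",.0345),("bead_mid_right",.0345),("bead_right",.0345),("shelf_corner",.0285),("jar",0),("tin",0),("block",.0285),("file",0)]:
        for r in pinpoint(q,n)[:2]: print(q,round(r["score"],2),np.round(r["pixel"],1),np.round(unproj(c,r["pixel"],z)[0],4))
cv2.imwrite("pics/a.png",im[0]);cv2.imwrite("pics/b.png",im[1])
E
```

```text
[0.15018347 0.60618424 0.23055182] [[-9.70660522e-01  2.40453954e-01 -2.15501651e-04]
 [ 2.40454000e-01  9.70659352e-01 -1.51502426e-03]
 [-1.55114880e-04 -1.52239247e-03 -9.99998829e-01]] [-0.35454792  0.1006557   0.19173855] 0.08541157494331428
top [0.442 0.016 0.883]
bead_left 0.56 [295.8 231.3] [0.5175 0.1008 0.0345]
bead_mid_left 0.88 [329.5 244.4] [0.4863 0.0237 0.0345]
bead_mid_left 0.51 [347.9 195.8] [ 0.5983 -0.0212  0.0345]
bead_mid 0.83 [364.7 247.6] [ 0.4779 -0.0561  0.0345]
bead_mid_right 0.94 [391.8 233.3] [ 0.5093 -0.1187  0.0345]
bead_right 0.59 [418.3 212.8] [ 0.5553 -0.1813  0.0345]
shelf_corner 0.85 [344.2 162. ] [ 0.6815 -0.0149  0.0285]
jar 0.8 [268.6 191. ] [0.6206 0.1709 0.    ]
tin 0.7 [427.  163.6] [ 0.6806 -0.2176  0.    ]
block 0.9 [348.4 192.8] [ 0.6065 -0.0228  0.0285]
file 0.73 [362.1 282.3] [ 0.3991 -0.0503  0.    ]
file 0.56 [350.1 193.1] [ 0.6112 -0.0282  0.    ]
side [ 0.081 -0.604  0.691]
bead_left 0.63 [282.8 195.7] [0.5205 0.098  0.0345]
bead_left 0.56 [288.  221.1] [0.4816 0.0224 0.0345]
bead_mid_left 0.64 [287.8 220.6] [0.4821 0.0239 0.0345]
bead_mid 0.66 [308.1 241.7] [ 0.4777 -0.0515  0.0345]
bead_mid_right 0.75 [342.1 254.3] [ 0.5079 -0.1186  0.0345]
bead_mid_right 0.34 [344.2 212.3] [ 0.5899 -0.0275  0.0345]
bead_right 0.67 [375.5 259. ] [ 0.5492 -0.1666  0.0345]
shelf_corner 0.68 [374.8 197.7] [ 0.6788 -0.026   0.0285]
jar 0.93 [305.6 173.1] [0.6373 0.1735 0.    ]
tin 0.58 [440.3 259.1] [ 0.6738 -0.2221  0.    ]
block 0.65 [343.4 212.9] [ 0.5919 -0.0227  0.0285]
block 0.36 [309.6 239.4] [ 0.4876 -0.043   0.0285]
file 0.86 [272. 268.] [ 0.4001 -0.0376  0.    ]
```

View pics/a.png

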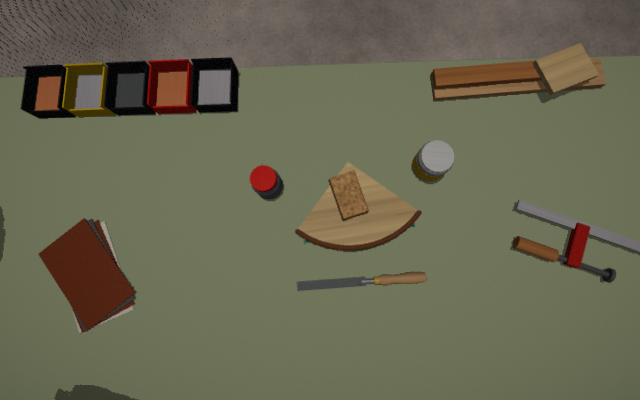

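View pics/b.png

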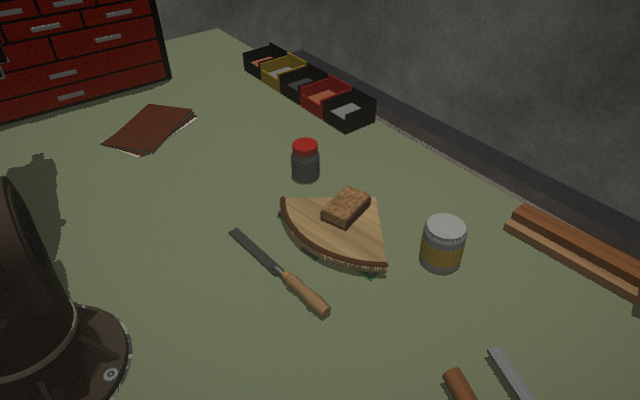

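The top view shows the shelf corner at about (347,163) and the bead running from (296,231) to (420,212). The file handle is at (400,279), the jar at (265,180) and the tin at (436,157). In the side view the bead runs from (283,198) to (386,268), which agrees. Next I fit the arc.

```bash
cat >> h.py <<'E'
from scipy.optimize import least_squares
def fitarc(sets,x0=(.681,-.018)):
    # sets: list of Nx2 crest points in world xy; common centre, r=.204
    P=np.vstack(sets)
    f=lambda c:np.hypot(*(P-c).T)-.204
    r=least_squares(f,x0,loss="soft_l1",f_scale=.002); return r.x,np.std(f(r.x))
def beadpts(c,n,z=.0325):
    r=cut_out("bead",n)[0]; m=r["pixels"]; v,u=np.nonzero(m)
    return r["score"],unproj(c,np.c_[u,v],z)[:,:2]
def ends(P,c):
    a=np.arctan2(P[:,1]-c[1],-(P[:,0]-c[0])); return np.degrees(np.percentile(a,[.5,99.5]))
E
python3 - <<'E'
from h import *
S=[]
for n in("top","side"):
    c=camera(n);s,P=beadpts(c,n);S.append(P)
    x,e=fitarc([P]);print(n,s,len(P),x,e,ends(P,x))
x,e=fitarc(S);print(x,e)
s=observe();print(s["clock"],s["q"])
E
```

```text
top 0.78 771 [ 0.68365496 -0.0217519 ] 0.0036486996471455043 [-52.221497    36.77012297]
side 0.87 782 [ 0.68120682 -0.02702422] 0.004138860917205226 [-51.73855408  35.29749314]
[ 0.68241854 -0.02450227] 0.004317072117897586
1.3 [-1.43059237  0.43452632  0.02499344  1.57320852 -0.01158136  1.13397441
 -0.07508095]
```

Emit:
jog_arm:
  deltas:
    - [[-3,-2.7,-0.3,0,0,0,0],[-3,-2.7,-0.3,0,0,0,0],[-3,-2.7,-0.3,0,0,0,0],[-3,-2.7,-0.3,0,0,0,0],[-3,-2.7,-0.3,0,0,0,0],[-3,-2.7,-0.3,0,0,0,0],[-3,-2.7,-0.3,0,0,0,0],[-3,-2.7,-0.3,0,0,0,0],[-3,-2.7,-0.3,0,0,0,0],[-3,-2.7,-0.3,0,0,0,0],[-3,-2.7,-0.3,0,0,0,0],[-3,-2.7,-0.3,0,0,0,0],[-3,-2.7,-0.3,0,0,0,0],[-3,-2.7,-0.3,0,0,0,0],[-3,-2.7,-0.3,0,0,0,0],[-3,-2.7,-0.3,0,0,0,0],[-3,-2.7,-0.3,0,0,0,0],[-3,-2.7,-0.3,0,0,0,0]]
  newtons: 20

```text
clock: 3.1
eef_pos: [0.5583, 0.0037, 0.2856]
tcp_rot: [[-0.971, 0.24, 0.0], [0.24, 0.971, 0.0], [-0.0, 0.0, -1.0]]
contact_force: [0.5, 0.4, 0.1]
grip_width: -0.0002
```

Emit:
jog_arm:
  deltas:
    - [[0,0,0,0,0,-0.13,0],[0,0,0,0,0,-0.13,0],[0,0,0,0,0,-0.13,0],[0,0,0,0,0,0,0],[0,0,0,0,0,0,0],[0,0,0,0,0,0,0]]

```text
clock: 3.7
eef_pos: [0.5575, 0.0051, 0.2854]
tcp_rot: [[-0.99, -0.144, 0.0], [-0.144, 0.99, 0.0], [-0.0, 0.0, -1.0]]
contact_force: [0.5, -0.5, 0.4]
grip_width: -0.0001
```

```bash
python3 - <<'E'
from h import *
s=observe();print(s["clock"],s["q"],s["eef_pos"],s["tcp_rot"].round(4) if hasattr(s["tcp_rot"],'round') else s["tcp_rot"],s["contact_force"])
c=camera("wrist");T=np.array(c["camera_from_world"]);print(-T[:3,:3].T@T[:3,3],-T[2,:3])
cv2.imwrite("pics/w.png",c["frame"][:,:,::-1])
try:
    s,P=beadpts(c,"wrist");x,e=fitarc([P]);print(s,len(P),x,e,ends(P,x))
except Exception as e:print(e)
for q,z in [("bead_left",.0345),("bead_mid_left",.0345),("bead_mid",.0345),("bead_mid_right",.0345),("bead_right",.0345),("shelf_corner",.0285)]:
    for r in pinpoint(q,"wrist")[:1]: print(q,round(r["score"],2),np.round(r["pixel"],1),np.round(unproj(c,r["pixel"],z)[0],4))
E
```

```text
3.7 [-0.3788394   0.28549494  0.35860909  1.6818753  -0.10660135  1.19336811
  1.72081005] [0.55752449 0.00512349 0.28535815] [[-9.896e-01 -1.437e-01  1.000e-04]
 [-1.437e-01  9.896e-01  1.000e-04]
 [-1.000e-04  1.000e-04 -1.000e+00]] [ 0.51014518 -0.48679381  0.40383503]
[ 0.48333533 -0.00427542  0.4278677 ] [ 0.29069962  0.04277198 -0.95585788]
0.63 2339 [ 0.68231127 -0.02082217] 0.00368739526532028 [-52.6236179   36.40845269]
bead_left 0.96 [382.6 147.9] [0.5136 0.0912 0.0345]
bead_mid_left 0.73 [339.7 120.7] [0.4867 0.027  0.0345]
bead_mid 0.72 [283.8 106.8] [ 0.48   -0.0487  0.0345]
bead_mid_right 0.74 [229.8 115.9] [ 0.5017 -0.1183  0.0345]
bead_right 0.85 [184.8 145.9] [ 0.55   -0.177   0.0345]
shelf_corner 0.97 [289.9 245.7] [ 0.6812 -0.0175  0.0285]
```

View pics/w.png

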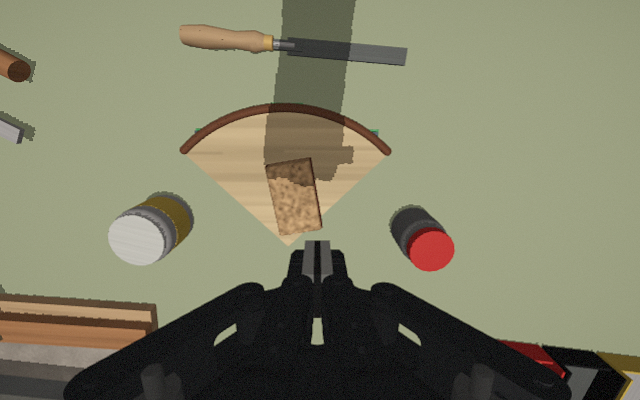

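The wrist view shows the bead from (182,151) to (389,152). All three cameras agree on the arc centre to a few mm: about (0.682, -0.021), with the middle turned 8° to the right. The tool's x axis now points along the shelf's middle line, so I'll keep the orientation fixed and hover over the left end.

Emit:
jog_arm:
  deltas:
    - [[0.75,2.4,0,0,0,0,0],[0.75,2.4,0,0,0,0,0],[0.75,2.4,0,0,0,0,0],[0.75,2.4,0,0,0,0,0],[0,0,3.5,0,0,0,0],[0,0,3.5,0,0,0,0],[0,0,3.5,0,0,0,0],[0,0,3.5,0,0,0,0],[0,0,3.5,0,0,0,0],[0,0,3,0,0,0,0],[0,0,2,0,0,0,0],[0,0,0.5,0,0,0,0],[0,0,0,0,0,0,0],[0,0,0,0,0,0,0],[0,0,0,0,0,0,0]]

```text
clock: 5.6
eef_pos: [0.5147, 0.0959, 0.0565]
tcp_rot: [[-0.989, -0.147, 0.002], [-0.147, 0.989, 0.001], [-0.002, 0.0, -1.0]]
contact_force: [-0.2, 0.5, -0.2]
grip_width: -0.0001
```

```bash
python3 - <<'E'
from h import *
s=observe();p=np.array(s["eef_pos"]);print(s["clock"],p,s["contact_force"],s["q"][6])
C=np.array([.682,-.021]);u=np.array([-np.cos(np.radians(8.1)),-np.sin(np.radians(8.1))]);l=np.array([u[1],-u[0]])
arc=lambda z:np.array([[*(C+.204*(np.cos(t)*u+np.sin(t)*l)),z] for t in np.radians(np.arange(-44,44.1,4))])
out=[]
for n in("wrist","side","top"):
    c=camera(n);f=c["frame"][:,:,::-1].copy()
    try:
        sc,P=beadpts(c,n);x,e=fitarc([P]);print(n,sc,len(P),x,e,ends(P,x))
    except Exception as e:print(e)
    f=cv2.resize(f,None,fx=3,fy=3,interpolation=cv2.INTER_CUBIC)
    for q in proj(c,arc(.0345)):cv2.circle(f,tuple(int(v) for v in 3*q+1),2,(0,255,0),-1)
    t=(3*proj(c,p)[0]).astype(int);cv2.circle(f,tuple(int(v) for v in t),3,(255,0,255),-1)
    t=np.clip(t,[200,200],[1720,1000]);out.append(f[t[1]-200:t[1]+200,t[0]-200:t[0]+200])
cv2.imwrite("pics/c.png",cv2.resize(np.hstack(out[:2]),(800,400)))
E
```

```text
5.6 [0.51471745 0.09587847 0.05652896] [-0.19030691  0.5035489  -0.19505198] 1.6172166236622258
list index out of range
side 0.91 694 [ 0.68104546 -0.02653772] 0.003631466562928952 [-52.02738882  35.25633297]
top 0.72 583 [ 0.6836231 -0.0211697] 0.003170477232990286 [-52.69273719  24.40628297]
```

View pics/c.png

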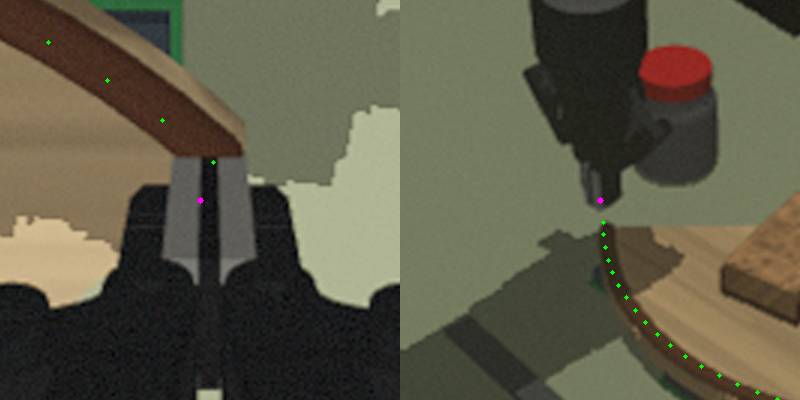

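The wrist crop shows the projected crest dots lying in the dark band, with the fingertips right at its left end. The side crop also puts the dots on the bead. Lowering now, gently.

Emit:
jog_arm:
  deltas:
    - [[0,0,0.6,0,0,0,0],[0,0,0.5,0,0,0,0],[0,0,0.3,0,0,0,0],[0,0,0,0,0,0,0],[0,0,0,0,0,0,0],[0,0,0,0,0,0,0]]

```text
clock: 6.5
eef_pos: [0.5139, 0.0956, 0.0414]
tcp_rot: [[-0.989, -0.146, 0.0], [-0.146, 0.989, 0.0], [-0.0, 0.0, -1.0]]
contact_force: [-0.1, -0.4, -0.1]
grip_width: -0.0002
```

Emit:
jog_arm:
  deltas:
    - [[0,0,0.1,0,0,0,0],[0,0,0.1,0,0,0,0],[0,0,0.1,0,0,0,0],[0,0,0.1,0,0,0,0],[0,0,0,0,0,0,0],[0,0,0,0,0,0,0]]

```text
clock: 7.1
eef_pos: [0.5138, 0.0956, 0.0373]
tcp_rot: [[-0.989, -0.147, -0.0], [-0.147, 0.989, 0.0], [0.0, 0.0, -1.0]]
contact_force: [-0.0, 1.1, -0.3]
grip_width: -0.0001
```

Emit:
jog_arm:
  deltas:
    - [[0,0,0.1,0,0,0,0],[0,0,0.1,0,0,0,0],[0,0,0.1,0,0,0,0],[0,0,0,0,0,0,0],[0,0,0,0,0,0,0]]

```text
clock: 7.6
eef_pos: [0.5138, 0.0957, 0.0343]
tcp_rot: [[-0.989, -0.147, -0.0], [-0.147, 0.989, 0.0], [0.0, 0.0, -1.0]]
contact_force: [0.2, 0.6, 1.0]
grip_width: -0.0
```

Emit:
jog_arm:
  deltas:
    - [[0,0,0.05,0,0,0,0],[0,0,0.05,0,0,0,0],[0,0,0,0,0,0,0]]

```text
clock: 7.9
eef_pos: [0.5138, 0.0958, 0.0333]
tcp_rot: [[-0.989, -0.147, 0.0], [-0.147, 0.989, 0.0], [-0.0, 0.0, -1.0]]
contact_force: [-0.0, 1.2, 2.3]
grip_width: 0.0003
```

```bash
cat > rows.py <<'E'
from h import *
import sys
C=np.array([.682,-.022])
def rows(th0,th1,n,phi=8.1):
    s=observe();R=np.array(s["tcp_rot"]);p=np.array(s["eef_pos"])
    t=np.radians(np.linspace(th0,th1,n+1)[1:]-phi)
    W=C+.204*np.c_[-np.cos(t),np.sin(t)]
    L=np.round(((W-p[:2])@R[:2,:2])*100,2)
    d=np.diff(np.vstack([[0,0],L]),axis=0).round(2)
    r=p[:2]-C;print("theta",np.degrees(np.arctan2(r[1],-r[0]))+phi,"r",np.hypot(*r),"z",p[2],"F",s["contact_force"],"t",s["clock"])
    print([list(map(float,x)) for x in d])
rows(float(sys.argv[1]),float(sys.argv[2]),int(sys.argv[3]))
E
python3 rows.py 43 33 8
```

```text
theta 43.09563034619783 r 0.20531389210084644 z 0.033314387444657284 F [-0.03674982  1.22657256  2.34490936] t 7.9
[[0.23, -0.44], [0.29, -0.34], [0.29, -0.34], [0.28, -0.34], [0.27, -0.35], [0.27, -0.36], [0.25, -0.37], [0.25, -0.36]]
```

Emit:
jog_arm:
  deltas:
    - [[0.27,-0.34,0,0,0,0,0],[0.27,-0.34,0,0,0,0,0],[0.27,-0.35,0,0,0,0,0],[0.27,-0.36,0,0,0,0,0],[0.27,-0.37,0,0,0,0,0],[0.26,-0.37,0,0,0,0,0],[0.26,-0.38,0,0,0,0,0],[0.26,-0.38,0,0,0,0,0]]

```text
clock: 8.7
eef_pos: [0.4968, 0.0636, 0.0334]
tcp_rot: [[-0.989, -0.147, 0.0], [-0.147, 0.989, 0.0], [-0.0, 0.0, -1.0]]
contact_force: [-0.2, 1.1, 2.4]
grip_width: -0.0
```

```bash
python3 rows.py 33 21 10; python3 - <<'E'
from h import *
n="wrist";c=camera(n);s=observe();p=np.array(s["eef_pos"]);print(s["contact_force"])
t=np.radians(np.arange(-44,44.1,2)-8.1);C=np.array([.682,-.022])
f=cv2.resize(c["frame"][:,:,::-1],None,fx=3,fy=3,interpolation=cv2.INTER_CUBIC)
for q in proj(c,np.c_[C[0]-.204*np.cos(t),C[1]+.204*np.sin(t),0*t+.0335]):cv2.circle(f,tuple(int(v) for v in 3*q+1),2,(0,255,0),-1)
q=(3*proj(c,p)[0]).astype(int);cv2.circle(f,tuple(map(int,q)),3,(255,0,255),-1)
cv2.imwrite("pics/d.png",f[q[1]-350:q[1]+150,q[0]-500:q[0]+200])
E
```

```text
theta 32.911487727533476 r 0.20398637751669832 z 0.0333507386935358 F [-0.17263046  1.13500722  2.35932397] t 8.7
[[0.21, -0.33], [0.23, -0.37], [0.21, -0.37], [0.21, -0.37], [0.2, -0.38], [0.19, -0.38], [0.19, -0.38], [0.17, -0.39], [0.17, -0.4], [0.16, -0.39]]
[-0.08247948  0.88028693  1.73407684]
```

View pics/d.png

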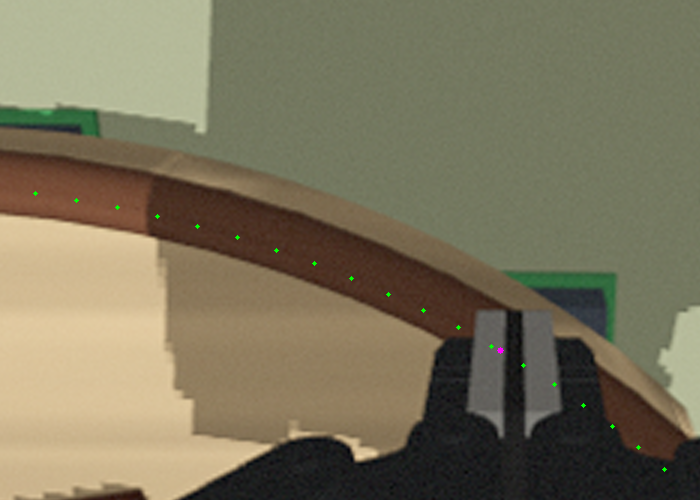

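The stroke is on the crest: the dots follow the band where parallax predicts, to within about 1 mm, and the force is about 2 N. Continuing.

```bash
python3 rows.py 33 8 20
```

```text
theta 32.65310760115727 r 0.20398029424168343 z 0.03330903756790298 F [-0.08247948  0.88028693  1.73407684] t 8.75
[[0.17, -0.27], [0.24, -0.38], [0.22, -0.38], [0.22, -0.39], [0.2, -0.4], [0.2, -0.4], [0.19, -0.4], [0.18, -0.41], [0.17, -0.41], [0.16, -0.41], [0.16, -0.42], [0.14, -0.42], [0.14, -0.42], [0.12, -0.43], [0.12, -0.43], [0.1, -0.43], [0.1, -0.44], [0.09, -0.43], [0.08, -0.44], [0.07, -0.44]]
```

Emit:
jog_arm:
  deltas:
    - [[0.17,-0.27,0,0,0,0,0],[0.24,-0.38,0,0,0,0,0],[0.22,-0.38,0,0,0,0,0],[0.22,-0.39,0,0,0,0,0],[0.2,-0.4,0,0,0,0,0],[0.2,-0.4,0,0,0,0,0],[0.19,-0.4,0,0,0,0,0],[0.18,-0.41,0,0,0,0,0],[0.17,-0.41,0,0,0,0,0],[0.16,-0.41,0,0,0,0,0]]

```text
clock: 9.75
eef_pos: [0.4832, 0.0226, 0.0333]
tcp_rot: [[-0.989, -0.147, -0.0], [-0.147, 0.989, 0.0], [-0.0, 0.0, -1.0]]
contact_force: [-0.3, 1.4, 2.9]
grip_width: -0.0001
```

Emit:
jog_arm:
  deltas:
    - [[0.16,-0.42,0,0,0,0,0],[0.14,-0.42,0,0,0,0,0],[0.14,-0.42,0,0,0,0,0],[0.12,-0.43,0,0,0,0,0],[0.12,-0.43,0,0,0,0,0],[0.1,-0.43,0,0,0,0,0],[0.1,-0.44,0,0,0,0,0],[0.09,-0.43,0,0,0,0,0],[0.08,-0.44,0,0,0,0,0],[0.07,-0.44,0,0,0,0,0]]

```text
clock: 10.75
eef_pos: [0.4785, -0.0215, 0.0333]
tcp_rot: [[-0.989, -0.147, -0.0], [-0.147, 0.989, 0.0], [0.0, 0.0, -1.0]]
contact_force: [0.4, 3.1, 3.3]
grip_width: 0.0
```

```bash
python3 rows.py 8 -17 20
```

```text
theta 8.233256893854584 r 0.20354740841428515 z 0.03328880827715243 F [0.39299643 3.07225292 3.31302842] t 10.75
[[0.12, -0.52], [0.05, -0.44], [0.04, -0.44], [0.03, -0.45], [0.02, -0.44], [0.01, -0.45], [0.0, -0.44], [-0.01, -0.45], [-0.01, -0.44], [-0.03, -0.44], [-0.04, -0.45], [-0.05, -0.44], [-0.05, -0.44], [-0.07, -0.44], [-0.07, -0.44], [-0.09, -0.44], [-0.09, -0.43], [-0.11, -0.43], [-0.11, -0.44], [-0.13, -0.42]]
```

Force has crept up to 3.3 N, with 3 N of drag, so I'm easing up slightly.

Emit:
jog_arm:
  deltas:
    - [[0.08,-0.48,-0.02,0,0,0,0],[0.05,-0.44,-0.02,0,0,0,0],[0.05,-0.44,-0.02,0,0,0,0],[0.04,-0.45,-0.01,0,0,0,0],[0.03,-0.44,0,0,0,0,0],[0.02,-0.45,0,0,0,0,0]]

```text
clock: 11.35
eef_pos: [0.4798, -0.0487, 0.034]
tcp_rot: [[-0.989, -0.147, -0.0], [-0.147, 0.989, -0.0], [0.0, -0.0, -1.0]]
contact_force: [-0.2, 1.6, 2.6]
grip_width: -0.0001
```

```bash
python3 rows.py 0.7 -14.3 12
```

```text
theta 0.5722405639035708 r 0.20397666089231073 z 0.033955950155800586 F [-0.17308068  1.62070331  2.59206255] t 11.35
[[0.0, -0.4], [-0.0, -0.44], [-0.02, -0.45], [-0.02, -0.44], [-0.04, -0.45], [-0.05, -0.44], [-0.05, -0.44], [-0.06, -0.44], [-0.08, -0.44], [-0.08, -0.44], [-0.1, -0.43], [-0.1, -0.44]]
```

Emit:
jog_arm:
  deltas:
    - [[0,-0.42,0,0,0,0,0],[0,-0.44,0,0,0,0,0],[-0.02,-0.45,0,0,0,0,0],[-0.02,-0.44,0,0,0,0,0],[-0.04,-0.45,0,0,0,0,0],[-0.05,-0.44,0,0,0,0,0],[-0.05,-0.44,0,0,0,0,0]]

```text
clock: 12.05
eef_pos: [0.4862, -0.0789, 0.034]
tcp_rot: [[-0.989, -0.147, -0.0], [-0.147, 0.989, 0.0], [0.0, 0.0, -1.0]]
contact_force: [-0.6, 0.5, 1.6]
grip_width: -0.0002
```

Emit:
jog_arm:
  deltas:
    - [[-0.06,-0.44,0,0,0,0,0],[-0.08,-0.44,0,0,0,0,0],[-0.08,-0.44,0,0,0,0,0],[-0.1,-0.43,0,0,0,0,0],[-0.1,-0.44,0,0,0,0,0]]

```text
clock: 12.55
eef_pos: [0.4936, -0.0999, 0.034]
tcp_rot: [[-0.989, -0.147, -0.0], [-0.147, 0.989, 0.0], [0.0, 0.0, -1.0]]
contact_force: [-1.0, 1.3, 1.8]
grip_width: -0.0004
```

```bash
python3 rows.py -14.3 -29.3 12
```

```text
theta -14.358610722879414 r 0.20386324832476965 z 0.03398742259919921 F [-0.95309469  1.26150999  1.81338275] t 12.55
[[-0.09, -0.41], [-0.13, -0.43], [-0.13, -0.43], [-0.14, -0.42], [-0.15, -0.42], [-0.15, -0.41], [-0.17, -0.42], [-0.18, -0.41], [-0.18, -0.4], [-0.2, -0.4], [-0.2, -0.4], [-0.21, -0.39]]
```

Emit:
jog_arm:
  deltas:
    - [[-0.1,-0.42,0.01,0,0,0,0],[-0.13,-0.43,0.01,0,0,0,0],[-0.13,-0.43,0,0,0,0,0],[-0.14,-0.42,0,0,0,0,0],[-0.15,-0.42,0,0,0,0,0],[-0.15,-0.41,0,0,0,0,0]]

```text
clock: 13.15
eef_pos: [0.5053, -0.1237, 0.0338]
tcp_rot: [[-0.989, -0.147, -0.0], [-0.147, 0.989, 0.0], [0.0, 0.0, -1.0]]
contact_force: [-0.3, 0.9, 2.1]
grip_width: -0.0001
```

Emit:
jog_arm:
  deltas:
    - [[-0.17,-0.42,0,0,0,0,0],[-0.18,-0.41,0,0,0,0,0],[-0.18,-0.4,0,0,0,0,0],[-0.2,-0.4,0,0,0,0,0],[-0.2,-0.4,0,0,0,0,0],[-0.21,-0.39,0,0,0,0,0]]

```text
clock: 13.75
eef_pos: [0.5202, -0.146, 0.0338]
tcp_rot: [[-0.989, -0.147, 0.0], [-0.147, 0.989, -0.0], [0.0, -0.0, -1.0]]
contact_force: [-0.7, 0.8, 1.8]
grip_width: -0.0002
```

```bash
python3 rows.py -29.3 -43 11;python3 - <<'E'
from h import *
n="wrist";c=camera(n);s=observe();p=np.array(s["eef_pos"]);print(s["contact_force"])
t=np.radians(np.arange(-44,44.1,2)-8.1);C=np.array([.682,-.022])
f=cv2.resize(c["frame"][:,:,::-1],None,fx=3,fy=3,interpolation=cv2.INTER_CUBIC)
for q in proj(c,np.c_[C[0]-.204*np.cos(t),C[1]+.204*np.sin(t),0*t+.0335]):cv2.circle(f,tuple(int(v) for v in 3*q+1),2,(0,255,0),-1)
q=(3*proj(c,p)[0]).astype(int);cv2.circle(f,tuple(map(int,q)),3,(255,0,255),-1)
cv2.imwrite("pics/e.png",f[q[1]-350:q[1]+150,q[0]-300:q[0]+400])
E
```

```text
theta -29.362956438641085 r 0.20389258971194668 z 0.03378717504999131 F [-0.69021306  0.75188365  1.78874616] t 13.75
[[-0.2, -0.37], [-0.23, -0.38], [-0.23, -0.38], [-0.25, -0.37], [-0.25, -0.36], [-0.26, -0.36], [-0.26, -0.36], [-0.28, -0.34], [-0.28, -0.35], [-0.29, -0.33], [-0.3, -0.33]]
[-0.04124337  0.92825965  2.0004886 ]
```

View pics/e.png

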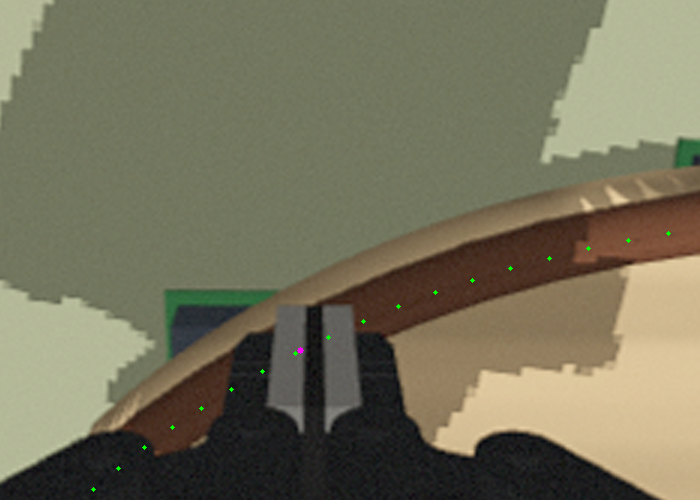

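The fingertips are still on the dark band near (300,350) at about 2 N. Finishing the stroke and lifting.

Emit:
jog_arm:
  deltas:
    - [[-0.21,-0.37,0,0,0,0,0],[-0.23,-0.38,0,0,0,0,0],[-0.23,-0.38,0,0,0,0,0],[-0.25,-0.37,0,0,0,0,0],[-0.25,-0.36,0,0,0,0,0],[-0.26,-0.36,0,0,0,0,0]]

```text
clock: 14.4
eef_pos: [0.5376, -0.1658, 0.0338]
tcp_rot: [[-0.989, -0.147, 0.0], [-0.147, 0.989, -0.0], [-0.0, -0.0, -1.0]]
contact_force: [-0.7, 1.2, 1.6]
grip_width: -0.0001
```

Emit:
jog_arm:
  deltas:
    - [[-0.26,-0.36,0,0,0,0,0],[-0.28,-0.34,0,0,0,0,0],[-0.28,-0.35,0,0,0,0,0],[-0.29,-0.33,0,0,0,0,0],[-0.28,-0.31,0,0,0,0,0],[0,0,0,0,0,0,0]]

```text
clock: 15.0
eef_pos: [0.5543, -0.1809, 0.0339]
tcp_rot: [[-0.989, -0.146, 0.001], [-0.146, 0.989, -0.001], [-0.001, -0.001, -1.0]]
contact_force: [1.1, 0.1, 2.2]
grip_width: -0.0001
```

```bash
python3 rows.py -43 -43 1
```

```text
theta -43.11636687178372 r 0.20384261123688222 z 0.03390529642916015 F [1.08466684 0.07762531 2.19710869] t 15.0
[[0.04, 0.02]]
```

Emit:
jog_arm:
  deltas:
    - [[0,0,-0.2,0,0,0,0],[0,0,-0.5,0,0,0,0],[0,0,-1,0,0,0,0],[0,0,-2,0,0,0,0],[0,0,-3,0,0,0,0],[0,0,-3,0,0,0,0],[0,0,-3,0,0,0,0],[0,0,-2,0,0,0,0],[0,0,0,0,0,0,0],[0,0,0,0,0,0,0],[0,0,0,0,0,0,0],[0,0,0,0,0,0,0]]

```text
clock: 16.2
eef_pos: [0.5529, -0.18, 0.1798]
tcp_rot: [[-0.989, -0.147, -0.002], [-0.147, 0.989, 0.0], [0.002, 0.001, -1.0]]
contact_force: [-0.3, -0.4, -0.3]
grip_width: 0.0003
```

```bash
python3 - <<'E'
from h import *
a=cv2.imread("pics/b.png").astype(int)
c=camera("side");f=c["frame"][:,:,::-1];sc,P=beadpts(c,"side");x,e=fitarc([P]);print(sc,x,e,ends(P,x))
cv2.imwrite("pics/f.png",cv2.resize(np.hstack([a[150:330,220:480].astype(np.uint8),f[150:330,220:480]]),None,fx=1.5,fy=1.5))
E
```

```text
0.86 [ 0.68079726 -0.02658463] 0.003408050165946391 [-51.7930029   35.31544469]
```

View pics/f.png

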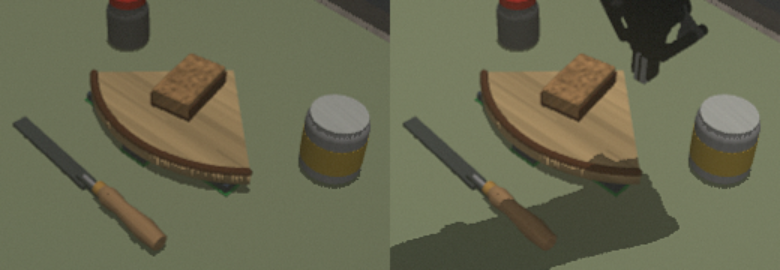

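The before and after crops match for shelf, block, jar, tin and file. The side-camera fit of the shelf centre moved less than 0.5 mm, and the gripper is clear.

```bash
python3 -c "
from station import *
print(job_done())"
```

```text
the job is handed in; nothing more can be done
None
```

I drew the shut fingertips along the bead crest from its left end to its right end in one stroke, lifted clear, and handed the job in at about 16 s of the 58 s allowed.

- **Path:** The stroke ran from 43° left to 43° right of the middle. At the check points the fingertips were within about 1 mm of the fitted crest, or 1.3 mm at the touchdown point. Two wrist pictures taken mid-stroke showed them on the bead.
- **Force:** I could only read it at the end of each move. It stayed mostly between 1.6 and 2.9 N. Near the middle it crept up to 3.3 N with about 3 N of sideways drag, so I raised the fingers by 0.7 mm.
- **Breaks in the motion:** For a picture at 33° left and another at 29° right, the arm held still for 0.05 s each. Contact was kept both times.
- **After the lift:** The fingertips are 180 mm above the bench and the force reads zero within noise. The side-camera arc fit agrees with the one before the stroke to within 0.5 mm. Block, jar, tin and file look unmoved in the before and after pictures.
- **Disagreement:** The side camera put the arc centre about 5 mm farther right than the top and wrist cameras. I weighted the top and wrist fits, and the wrist pictures during the stroke confirmed that choice.

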